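# Tip the spice jar down into its drawer insert

### The job

The wooden spice insert has one empty lane, and its spice jar stands upright in front of that lane's open end. With the fingertips push the jar near its lid so that it tips over and comes down lying in the empty lane with its lid towards the back, then push against its foot until the lid rests against the stop rail. Do not grip, squeeze or lift the jar, and leave the jars already lying in the insert and the other things on the worktop where they are.

Things in the scene. Friction and masses are not known exactly. Their poses are not given: they have to be found in the camera images.
- jar: The spice jar to lay down: round, 41 mm across, 105 mm tall, dark lid as wide as the body, 0.08 to 0.15 kg. Origin: centre of its foot; z from foot to lid, yaw arbitrary. Starts upright on the worktop, axis 42 to 59 mm before the insert's front edge, within 4 mm of the lane's centre line. Pushed above half height it tips, past 21 degrees it falls by itself, its foot left sticking out in front.
- jar_lid (a point): Centre of the flat top of that jar's lid, 105 mm from the foot's centre along the jar's z.
- tray: The light wooden drawer insert, fixed, 112 mm deep (x), 222 wide (y). Origin: on the worktop, middle of the front edge (robot side); x to the back, z up. Four lanes along x, centres at y = -79.5, -26.5, 26.5, 79.5 mm, open in front and on top, floor 5 mm high. Ridges between and beside them 21 mm high, with 45 degree flanks. Back stop rail 34 mm high, its face 100 mm behind the front edge.
- free_lane: The empty lane of the insert (any of the four). Origin: on the lane's floor (5 mm above the worktop), on its centre line, at the front edge; x points along the lane to the stop rail, y to its left, z up. A jar lying in it has its axis 25 mm above the worktop; pushed home, its foot sticks out 5 mm in front of the front edge, level with the other jars' feet.
- lane_stop (a point): The point on the stop rail's front face where the lid's centre comes to rest: 100 mm behind the empty lane's front edge, 25.5 mm above the worktop.
- lying_jar_1: One of the three equal jars (41 mm in diameter, 105 mm long) that already lie in the other lanes, lid against the stop rail; origin at the centre of its foot, z along the jar to its lid. Loose; to be left alone.
- lying_jar_2: One of the three equal jars (41 mm in diameter, 105 mm long) that already lie in the other lanes, lid against the stop rail; origin at the centre of its foot, z along the jar to its lid. Loose; to be left alone.
- lying_jar_3: One of the three equal jars (41 mm in diameter, 105 mm long) that already lie in the other lanes, lid against the stop rail; origin at the centre of its foot, z along the jar to its lid. Loose; to be left alone.
- mustard_jar: Bystander: a jar with a white lid, 59 mm in diameter, 103 mm tall, standing at the left of the insert; origin at the centre of its foot. To be left alone.
- kitchen_timer: Bystander: a round kitchen timer, 60 mm wide, 48 mm high, standing left of and in front of the insert; origin at the centre of its underside. To be left alone.
- teaspoon: Bystander: a metal teaspoon, 132 x 28 x 11 mm, lying at the right of the insert; origin at the centre of its underside. To be left alone.
- peeler: Bystander: a peeler with a black handle, 170 x 25 x 18 mm, lying at the left near the hob; origin at the centre of its underside. To be left alone.

How it is judged:
On the way:
1. the jar has tipped over and lies in the empty lane, lid towards the stop rail (angle between jar's own z axis and vertical above 1.48 rad and x of jar_lid in the frame of free_lane above 0.04 m and y of jar_lid in the frame of free_lane between -0.008 and 0.008 m and height (world z) of jar_lid below 0.036 m), for 0.1 s.
At the end, for the whole second after the job is handed in: The jar lies at rest in the empty lane, level within 3 degrees, its lid less than 5 mm from the stop rail, lid and foot within 6 mm of the lane's centre line; the jars in the other lanes have moved less than 10 mm (angle between jar's own z axis and vertical between 1.52 and 1.62 rad and x of jar_lid in the frame of free_lane above 0.095 m and y of jar_lid in the frame of free_lane between -0.006 and 0.006 m and y of jar in the frame of free_lane between -0.006 and 0.006 m and height (world z) of each of jar, jar_lid below 0.032 m and linear speed of jar below 0.02 m/s and distance of each of lying_jar_1, lying_jar_2, lying_jar_3 from where it was at the start of the episode below 0.01 m); the robot touches nothing.
It fails at once if the jar is lifted: its foot rises more than 45 mm, or its lid more than 125 mm, above the worktop (height (world z) of jar above 0.045 m or height (world z) of jar_lid above 0.125 m).
It fails at once if the jar is squeezed: the fingers press on it with more than 15 N while its lid is still more than 10 mm from the stop rail (contact force between the fingers and jar above 15 N and x of jar_lid in the frame of free_lane below 0.09 m).
It fails at once if a jar already in the insert is pushed more than 10 mm from its place (distance of any of lying_jar_1, lying_jar_2, lying_jar_3 from where it was at the start of the episode above 0.01 m).
It fails at once if the mustard jar, timer, teaspoon or peeler is pushed more than 15 mm from its place (distance of any of mustard_jar, kitchen_timer, teaspoon, peeler from where it was at the start of the episode above 0.015 m).
It also fails if it takes over 45 s, if anything falls off the work surface, if the arm or the gripper's body presses on something with over 40 N, if the wrist force passes 120 N, or if a joint passes its speed limit or range.

### The arm

A 6-joint arm with a two-finger parallel gripper is mounted at the origin on a cart in front of the work surface, level with it; the furniture and walls round the work are solid. World frame = base frame: x ahead of the robot, y to its left, z up, the work surface at z = 0. Lengths are in m, angles in rad, forces in N, time in s.
With the tool pointing down it reaches from about 0.35 to 0.975 m from the base axis. Payload 7.1 kg.
Tool frame: the origin (TCP) lies midway between the tips of the shut fingers; the grasp point (between the pads) lies 19 mm behind it; z points along the fingers, y is the line along which they close (so a half turn about z gives the same grasp; the last joint's range is limited). The gripper opens to 88 mm and grips with 3 to 60 N. Pads are 20 mm wide; open, the fingers measure 115 mm over their backs; the gripper's body (75 mm by 178 mm) begins 61 mm behind the grasp point.
Start: joints at [-1.147, 0.423, 1.63, -0, 1.089, -0.019], TCP at [0.268, -0.565, 0.223] pointing down, gripper open.
Joint ranges: [-3, 3], [-0.9, 2.11], [0.09, 2.58], [-1.31, 4.45], [0.11, 2.69], [-2.54, 2.54]. Speed limits (rad/s): [2.39, 2.39, 3.01, 3.14, 3.14, 3.14].

### API

Orientations are given as a unit quaternion [w, x, y, z].
In Python, from bench import r gives the robot as it stands. Calls block until the motion is done:
- r.move_pose(position, orientation): joint-space move of the TCP to a pose.
- r.line_to(position, feed=0.15, attitude=None): straight line of the TCP; attitude=None keeps the orientation; feed is the mean speed in m/s.
- r.move_joints(angles): joint-space move.
- r.set_gripper(opening, f_grip=None): finger opening in m; f_grip is the grip in N (None keeps the last); returns when the fingers have stopped.
- r.pause(seconds).
- r.inverse_kinematics(position, orientation): joint angles nearest the present ones, or None.
- r.observe(): the state.
- r.read_camera(name): name is "side" or "top" or "wrist"; returns the picture (400x640x3 uint8, red, green, blue); there is no depth.
- r.get_calibration(name): a dict with "fx", "fy", "cx", "cy" (pixels), "world_to_cam" (4x4, takes a point from world to camera coordinates); the wrist camera has in their place "hand_eye" (4x4, takes a point from camera to tool coordinates, whose origin is the TCP and whose axes are the flange's). Camera axes: x right, y down, z forward; pixel columns grow to the right and rows downward; lengths in m; the calibration is good to about 2 mm. The wrist camera is an equidistant fisheye: a pixel r from the principal point sees the ray r / f radians off the axis. A picture is of the moment at which its call begins: read the wrist's pose just before it. get_calibration takes no time and is no camera call.
A pose or a line that the arm cannot do raises r.Unreachable and nothing moves.
- r.finish_job(): hands the job in; it is judged then, once.
The state is a dict: "time_s": time; "joints": joint angles; "qd": joint speeds; "joint_torque": joint torques, N m; "position": TCP position; "orientation": TCP orientation; "wrist_force": force on the tool from outside, world axes, zero at the start; "torque": the same for the moment, N m; "gripper_width": finger opening in m; "finger_force": force on a finger pad.
Only numpy, scipy, OpenCV 4.12 (cv2) and the standard library are available. Lean on these libraries where they do the work, as an engineer would, in place of code of your own. Each camera call takes 0.05 s, during which the arm holds its last target. There are 200 camera calls.

## Working session

There is one attempt and no reset: what is moved stays moved. The work goes in short steps, each a Python script; the robot and the scene stay as the last script left them, time stands still between calls to the robot, and variables do not carry over. Pictures are saved under pics/ and viewed, at most 10 in all, crops included, and the job is handed in when it is done.

```bash
mkdir -p pics; ls; python3 - <<'E'
from bench import r
import cv2,numpy as np
print(r.observe()["position"],r.observe()["orientation"],r.observe()["time_s"])
for n in ("top","side"):
    im=r.read_camera(n); cv2.imwrite(f"pics/{n}0.png",im[:,:,::-1]); c=r.get_calibration(n); print(n,c)
E
```

```text
pics
[ 0.26756338 -0.56419743  0.22190534] [-7.49319858e-04  9.75592481e-01  2.19587618e-01 -1.68624752e-04] 0.0
top {'fx': 487.9339428550411, 'fy': 487.9339428550411, 'cx': 313.35478566682434, 'cy': 197.48542740348654, 'world_to_cam': array([[ 0.02488389, -0.99968794,  0.00219421,  0.1539829 ],
       [-0.97944414, -0.02481937, -0.20018288,  0.58029098],
       [ 0.20017487,  0.00283222, -0.97975609,  0.99883276],
       [ 0.        ,  0.        ,  0.        ,  1.        ]])}
side {'fx': 373.1110233265664, 'fy': 373.1110233265664, 'cx': 316.77959518311803, 'cy': 205.1417099620635, 'world_to_cam': array([[ 0.99986559, -0.00355761, -0.01600468, -0.57735479],
       [-0.0157708 , -0.47555352, -0.87954541,  0.169085  ],
       [-0.004482  ,  0.8796796 , -0.47554571,  0.8680048 ],
       [ 0.        ,  0.        ,  0.        ,  1.        ]])}
```

View pics/top0.png

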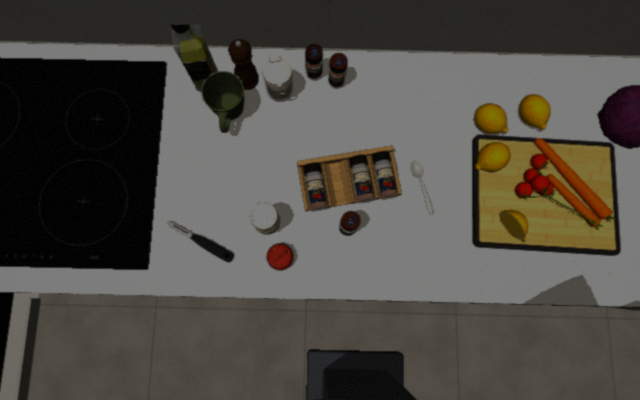

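View pics/side0.png

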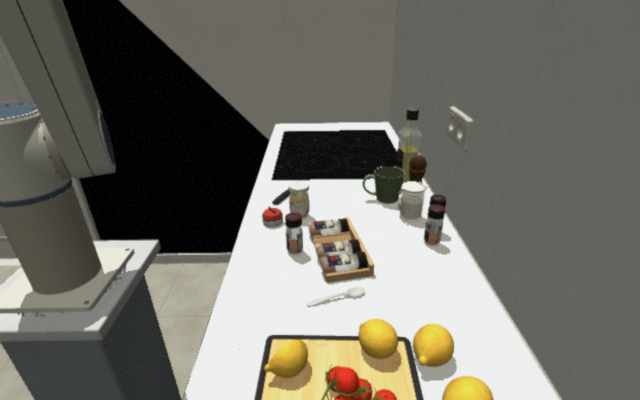

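The empty lane is the second from the left. The standing jar is at about (349,222) in the top view, with the mustard jar at (265,217) and the timer at (280,257), both well to its left. The lying jars are at (315,185), (360,177) and (385,174). Next I'll localise roughly and take wrist views.

```bash
cat > h.py <<'E'
from bench import r
import cv2,numpy as np
from scipy.spatial.transform import Rotation as R
def Rq(q): return R.from_quat([q[1],q[2],q[3],q[0]])
def down(a):  # tool z down, tool x along world heading a
    m=np.array([[np.cos(a),np.sin(a),0],[np.sin(a),-np.cos(a),0],[0,0,-1.]])
    q=R.from_matrix(m).as_quat(); return [q[3],q[0],q[1],q[2]]
def ray(n,uv,pose=None,cal=None):
    c=cal or r.get_calibration(n); x=(uv[0]-c["cx"])/c["fx"]; y=(uv[1]-c["cy"])/c["fy"]
    if n=="wrist":
        th=np.hypot(x,y); d=np.array([x/th*np.sin(th),y/th*np.sin(th),np.cos(th)])
        H=c["hand_eye"]; A=Rq(pose[1]).as_matrix()
        return A@H[:3,3]+np.array(pose[0]), A@H[:3,:3]@d
    M=c["world_to_cam"]; Rt=M[:3,:3].T
    return -Rt@M[:3,3], Rt@np.array([x,y,1])
def onz(o,d,z): return o+d*(z-o[2])/d[2]
def tri(rays):
    A=0;b=0
    for o,d in rays:
        d=d/np.linalg.norm(d);P=np.eye(3)-np.outer(d,d);A=A+P;b=b+P@o
    return np.linalg.solve(A,b)
E
python3 - <<'E'
from h import *
for nm,uv,z in [("lid",(349,217),.105),("fl",(305,210),.021),("fr",(400,195),.021),("bl",(298,163),.034),("br",(397,149),.034),("mus",(265,213),.1),("tim",(280,256),.045)]:
    print(nm,onz(*ray("top",uv),z).round(3))
print({k:v for k,v in r.get_calibration("wrist").items()})
s=r.observe();print(s["joints"])
for a in (0,.15,np.pi,-2.99):
    print(a,r.inverse_kinematics([.55,-.1,.3],down(a)))
E
```

```text
lid [0.528 0.094 0.105]
fl [0.555 0.187 0.021]
fr [ 0.595 -0.026  0.021]
bl [0.66  0.205 0.034]
br [ 0.698 -0.018  0.034]
mus [0.533 0.267 0.1  ]
tim [0.449 0.237 0.045]
{'fx': 309.70691628693146, 'fy': 309.70691628693146, 'cx': 319.74521952279974, 'cy': 196.24651459617994, 'hand_eye': array([[-7.09771307e-04, -9.63729566e-01, -2.66879785e-01,
         7.31563133e-02],
       [ 9.99998235e-01, -1.14835050e-03,  1.48729615e-03,
        -6.25865965e-04],
       [-1.73982281e-03, -2.66878258e-01,  9.63728680e-01,
        -1.62340957e-01],
       [ 0.00000000e+00,  0.00000000e+00,  0.00000000e+00,
         1.00000000e+00]])}
[-1.14701055e+00  4.23753409e-01  1.63057814e+00  2.19570604e-06
  1.08861294e+00 -1.90102251e-02]
0 [-2.01142475e-01  2.43546372e-01  1.70111131e+00 -4.44089210e-16
  1.19693497e+00  1.36965385e+00]
0.15 [-2.01142475e-01  2.43546372e-01  1.70111131e+00 -4.44089210e-16
  1.19693497e+00  1.21965385e+00]
3.141592653589793 [-2.01142475e-01  2.43546372e-01  1.70111131e+00 -4.44089210e-16
  1.19693497e+00 -1.77193880e+00]
-2.99 [-2.01142475e-01  2.43546372e-01  1.70111131e+00 -4.44089210e-16
  1.19693497e+00 -1.92353146e+00]
```

```bash
python3 - <<'E'
from h import *
import pickle
r.set_gripper(0.016)
D=[]
for i,p in enumerate([[.53,-.03,.24],[.56,.09,.27],[.50,.2,.24]]):
    r.move_pose(p,down(np.pi+.186)); s=r.observe(); im=r.read_camera("wrist")
    D.append((s["position"],s["orientation"])); cv2.imwrite(f"pics/w{i}.png",im[:,:,::-1])
pickle.dump(D,open("poses.pkl","wb")); print(D,r.observe()["time_s"])
E
```

```text
[(array([ 0.53007134, -0.03053832,  0.23997869]), array([ 2.94973931e-05, -9.22417601e-02,  9.95736638e-01, -6.54000362e-05])), (array([0.55987632, 0.09000432, 0.269798  ]), array([-1.83202662e-04, -9.32815936e-02,  9.95639728e-01, -2.07578304e-04])), (array([0.50004878, 0.19929533, 0.23992062]), array([-6.36019987e-05, -9.29000660e-02,  9.95675407e-01, -2.38638376e-04]))] 4.7167
```

View pics/w0.png

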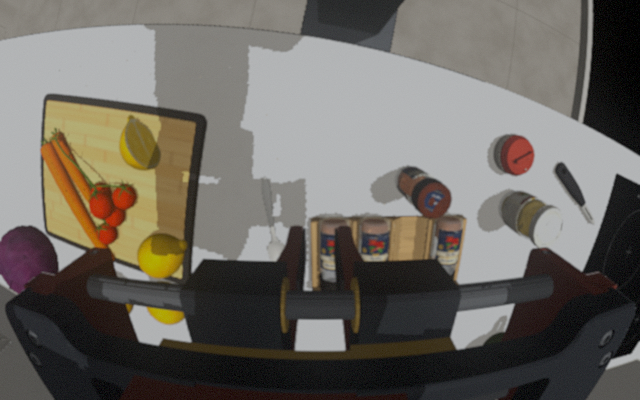

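View pics/w2.png

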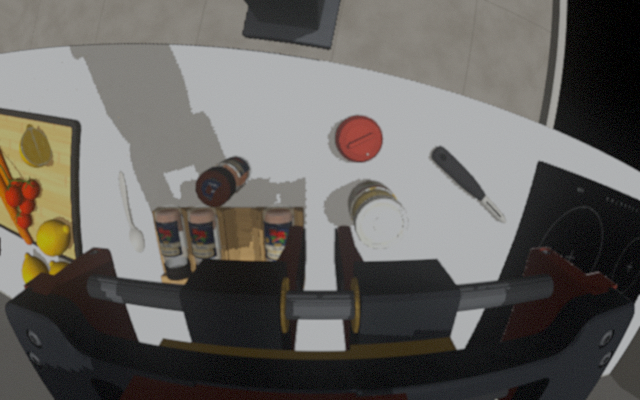

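In w0 the jar's lid is at about (431,197) and the tray's front edge runs (311,216)–(466,216). In w2 the lid is at (221,185) and the front edge runs (153,208)–(305,207). I'll enlarge both for exact pixels.

```bash
python3 - <<'E'
import cv2,numpy as np
a=cv2.imread("pics/w0.png")[158:230,300:490];b=cv2.imread("pics/w2.png")[147:219,140:330]
c=cv2.resize(np.vstack([a,b]),None,fx=4,fy=4,interpolation=cv2.INTER_CUBIC)
c=np.clip(c*1.5,0,255).astype(np.uint8);cv2.imwrite("pics/crop0.png",c)
E
```

```text
(no output)
```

View pics/crop0.png

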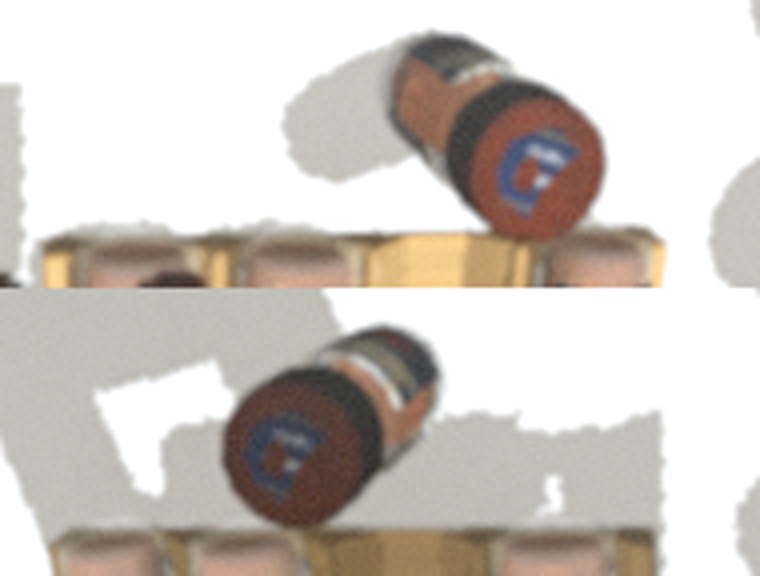

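The crop shows the lid's top disc centred at about (434.2,199.2) in w0 and (214,187.5) in w2. The tray's front corners are at (310.3,218.8) and (466,216.3) in w0, and (153.8,210) and (305,207.5) in w2. I'll triangulate these.

```bash
python3 - <<'E'
from h import *
import pickle
D=pickle.load(open("poses.pkl","rb"))
def T(a,b): return tri([ray("wrist",a,D[0]),ray("wrist",b,D[2])])
L=T((433.9,198.9),(213.7,187.2));A=T((310,218.5),(153.5,209.7));B=T((465.7,216),(304.7,207.2))
print("lid",L,"right",A,"left",B,np.linalg.norm(A-B))
v=(B-A)[:2];yaw=np.arctan2(-v[0],v[1]);print("yaw",yaw)
# fixed z versions per view
for k,(a,b,l) in {0:((310,218.5),(465.7,216),(433.9,198.9)),2:((153.5,209.7),(304.7,207.2),(213.7,187.2))}.items():
    P,Q,S=[onz(*ray("wrist",u,D[k]),z) for u,z in((a,.021),(b,.021),(l,.105))]
    v=(Q-P)[:2];yw=np.arctan2(-v[0],v[1]);m=(P+Q)[:2]/2
    Rm=np.array([[np.cos(yw),np.sin(yw)],[-np.sin(yw),np.cos(yw)]])
    print(k,P,Q,np.linalg.norm(v),yw,"origin",m,"lid in tray",Rm@(S[:2]-m),S)
m=(A+B)[:2]/2;Rm=np.array([[np.cos(yaw),np.sin(yaw)],[-np.sin(yaw),np.cos(yaw)]]);print(m,Rm@(L[:2]-m))
# top camera check: wood mask and dark jar lid
E
```

```text
lid [0.52127838 0.09089273 0.10144771] right [ 0.59923815 -0.03104241  0.01205025] left [0.55501378 0.18907097 0.01059722] 0.22451682526446012
yaw 0.1982764638089482
0 [ 0.59474015 -0.03149645  0.021     ] [0.553382   0.18317248 0.021     ] 0.2186166623683224 0.19032818321030218 origin [0.57406107 0.07583802] lid in tray [-0.05004129  0.02335194] [0.52050567 0.0893014  0.105     ]
2 [ 0.5965932  -0.02612351  0.021     ] [0.55066344 0.18889022 0.021     ] 0.21986461687349398 0.2104502250164761 origin [0.57362832 0.08138335] lid in tray [-0.05002949  0.02156471] [0.52019776 0.09202111 0.105     ]
[0.57712596 0.07901428] [-0.05241357  0.02264657]
```

The jar's axis is about 50 mm before the front edge and about 4 mm right of the lane's centre line. I'll push it with a small leftward correction.

```bash
python3 - <<'E'
from h import *
L=np.array([.5207,.0907]);a=.199+.03;u=np.array([np.cos(a),np.sin(a)])
P=lambda d,z:[*(L+d*u),z]
q=down(np.pi+a)
r.move_pose(P(-.075,.20),q); r.line_to(P(-.065,.088),.15)
print(r.observe()["position"],r.observe()["wrist_force"])
r.line_to(P(.013,.088),.045)
s=r.observe();print(s["position"],s["wrist_force"],s["finger_force"])
r.pause(.8)
r.line_to(P(-.06,.10),.15)
cv2.imwrite("pics/s1.png",r.read_camera("side")[:,:,::-1])
s=r.observe();im=r.read_camera("wrist");cv2.imwrite("pics/w3.png",im[:,:,::-1])
import pickle;pickle.dump((s["position"],s["orientation"]),open("p3.pkl","wb"));print(s["time_s"])
a=cv2.imread("pics/s1.png")[190:300,240:400];a=cv2.resize(a,(400,275))
b=cv2.resize(cv2.imread("pics/w3.png"),(480,300));cv2.imwrite("pics/c1.png",np.vstack([cv2.copyMakeBorder(a,0,0,0,80,0),b]))
E
```

```text
[0.45806093 0.07638771 0.08850388] [0.97749096 0.34835893 0.82829386]
[0.5331354  0.09358607 0.08799788] [0.30431056 0.10804709 0.27931183] 0.0
9.6167
```

View pics/c1.png

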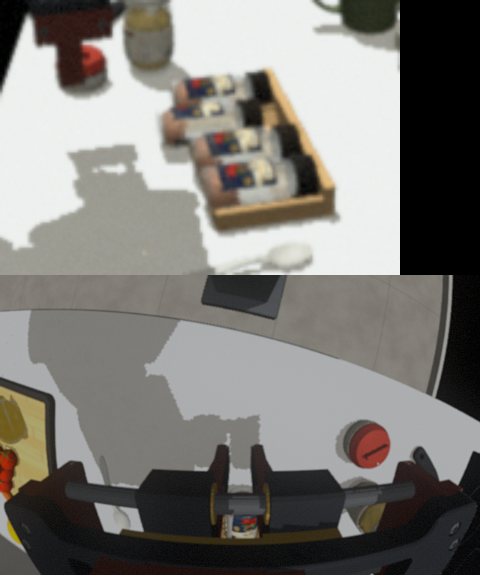

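The side crop shows the jar lying in the empty lane, lid to the back. Its foot, at about (170,125) in the crop, sticks out ahead of its neighbours' feet. Now I'll push the foot home with force feedback.

```bash
cat > push.py <<'E'
from h import *
m=np.array([.5745,.0790]);a=.199;u=np.array([np.cos(a),np.sin(a)]);n=np.array([-u[1],u[0]])
P=lambda x,z,y=.0265:[*(m+x*u+y*n),z]
F=lambda:-float(np.dot(r.observe()["wrist_force"][:2],u))
E
python3 - <<'E'
from push import *
q=down(np.pi+a)
r.move_pose(P(-.075,.10),q); r.line_to(P(-.075,.014),.1)
f0=F();r.line_to(P(-.024,.014),.05);print("f0",f0,F()-f0)
x=-.024
while x<-.006:
    x+=.001; r.line_to(P(x,.014),.03); f=F()-f0; print(round(x,4),round(f,2),end="; ")
    if f>4: break
print(r.observe()["position"])
r.line_to(P(-.07,.014),.1); r.line_to(P(-.10,.25),.15)
s=r.observe();im=r.read_camera("wrist");t=r.read_camera("top");sd=r.read_camera("side")
import pickle;pickle.dump((s["position"],s["orientation"]),open("p4.pkl","wb"));print(s["time_s"])
cv2.imwrite("pics/w4.png",im[:,:,::-1]);cv2.imwrite("pics/t4.png",t[:,:,::-1]);cv2.imwrite("pics/s4.png",sd[:,:,::-1])
A=cv2.resize(t[140:240,280:410,::-1],(390,300));B=cv2.resize(sd[210:285,290:387,::-1],(388,300))
C=cv2.resize(im[150:260,230:400,::-1],(464,300))
c=np.zeros((600,780,3),np.uint8);c[:300,:390]=A;c[:300,390:778]=B;c[300:,:464]=C;cv2.imwrite("pics/c2.png",c)
E
```

```text
f0 -0.33893309169518304 0.3447780671938341
-0.023 1.29; -0.022 0.65; -0.021 -0.01; -0.02 -0.11; -0.019 -0.14; -0.018 0.34; -0.017 1.15; -0.016 0.82; -0.015 0.05; -0.014 0.08; -0.013 5.95; [0.55554318 0.10220771 0.01388105]
17.3083
```

View pics/c2.png

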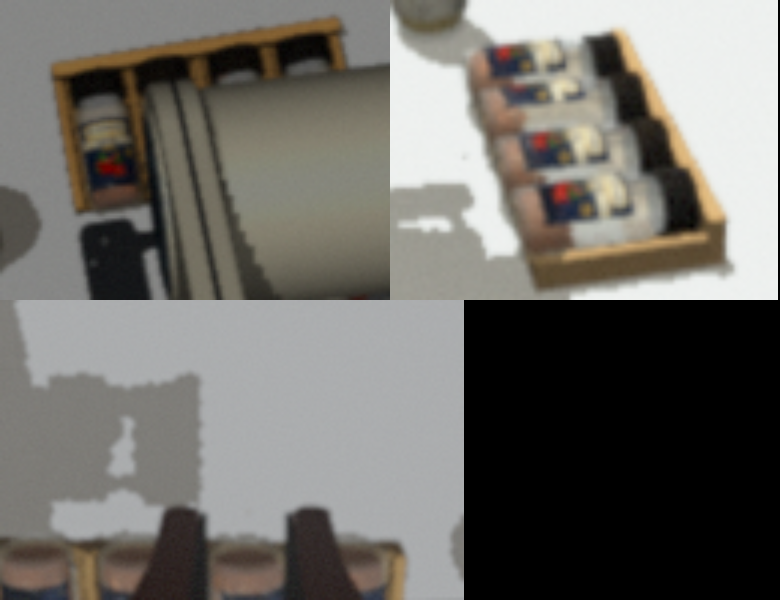

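The side crop shows four feet level in one line and every lid against the rail. The wrist crop shows the pushed jar's foot, at about (245,560), level with and evenly spaced between its neighbours. The 6 N rise in force came where the stop was expected, and the arm is clear, so I'm handing in.

```bash
python3 -c "
from bench import r
print(r.finish_job())"
```

```text
the job is handed in; nothing more can be done
None
```

The jar was tipped into the empty lane and pushed home until its lid met the stop rail; the last images show its foot level with the other jars, and the job was handed in at about 17 s with the arm clear.

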